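# Latch the drop bar in front of the bottle

## Task

The amber bottle stands in one of the two grey open-fronted bays. Secure it: take the retaining bar of that bay by the white knob at its end, lift it over the forked keeper, swing it across the front of the bay and let it drop fully into the keeper's notch. Leave the bottle standing in its bay, and leave the empty bay's bar as it is.

Things in the scene. Friction and masses are not known exactly. Their poses are not given: they have to be found in the camera images.
- bottle_bay: Grey bay, fixed, that holds the amber bottle; an identical empty bay stands about 0.3 m beside it, on either side. Base 120 (x) x 135 (y) x 6 mm, back wall 78 mm high at x = +55 mm, side walls 48 mm high, open front at -x. Origin: centre of the underside; z up, y along the front. Front right corner: post with the bar; front left: keeper.
- pivot (a point): Axis of the upright pivot post of the bottle's bay (x = -45, y = -57.5 mm in the bay's frame), at the bar's rest height, 55 mm above the bench; the post is 134 mm high. The bar slides up it (62 mm at most) and turns about it, both with little friction; let go, the bar falls straight down.
- notch (a point): Middle of the notch's floor in the keeper of the bottle's bay, 115 mm along y from the post, 49.5 mm above the bench. The keeper is a steel fork 8 mm thick along the bay's y. Notch 14 mm wide in x, straight up to z = 63 mm, flaring to 36 mm at z = 84 mm, where the front horn ends; the rear horn, a backstop, ends at z = 100 mm. Axes as the bay's.
- bottle_bay_knob (a point): Point on the upright white knob (18 mm thick, 40 mm tall) at the end of the bottle bay's bar, 19 mm below its top, 150 mm from the post. Its y runs from post to knob, z up. The bar, a level rod 10 mm thick, has its axis 25 mm below. At rest, open or latched, z = 80 mm; it must rise 34 mm to pass the front horn. Starts 0.35 to 0.6 rad open, to the front. Latched: x = -45, y = 92.5 mm in the bay.
- empty_bay_knob (a point): The same knob on the bar of the identical, empty bay, also open by 0.35 to 0.6 rad; not to be moved.
- amber_bottle: Amber screw-cap bottle with a black cap, 56 mm in diameter, 108 mm tall, 140 to 280 g, loose, standing inside its bay behind the bar's place. Origin: centre of its underside; z up.
Not all that is in view belongs to the job. Leave any purple or turquoise look-alike of the amber_bottle alone.

How it is judged (in metres and radians):
On the way:
1. the bar of the bottle's bay is lifted above the keeper's front horn (z of bottle_bay_knob in the frame of bottle_bay above 0.112 m), for 0.1 s.
At the end, for the whole second after the job is handed in: The bottle bay's bar lies fully down in the keeper's notch (knob within 7 mm of its rest height and 9 mm of its latched place across the bar), and the bottle stands upright (within 8 degrees), at rest, in its bay (z of bottle_bay_knob in the frame of bottle_bay below 0.087 m and x of bottle_bay_knob in the frame of bottle_bay between -0.054 and -0.036 m and angle between amber_bottle's own z axis and vertical below 0.15 rad and x of amber_bottle in the frame of bottle_bay between -0.03 and 0.05 m and y of amber_bottle in the frame of bottle_bay between -0.05 and 0.05 m and linear speed of amber_bottle below 0.02 m/s); the robot touches nothing.
It fails at once if the empty bay's bar is moved by more than 25 mm (distance of empty_bay_knob from where it was at the start of the episode above 0.025 m).
It fails at once if the bottle is tipped by more than 25 degrees (angle between amber_bottle's own z axis and vertical above 0.44 rad).
It also fails if it takes over 32 s, if anything falls off the work surface, if the arm or the gripper's body presses on something with over 40 N, if the wrist force passes 120 N, or if a joint passes its speed limit or range.

## Robot

A 7-joint arm with a two-finger parallel gripper is mounted at the origin on a cart in front of the work surface, level with it; the furniture and walls round the work are solid. World frame = base frame: x ahead of the robot, y to its left, z up, the work surface at z = 0. Lengths are in m, angles in degrees, forces in N, time in s.
With the tool pointing down it reaches from about 0.425 to 0.875 m from the base axis. Payload 4.7 kg.
Tool frame: the origin (TCP) lies on the mounting face of the last link; the fingertips stand 182 mm ahead of it and the grasp point (between the pads) lies 164 mm ahead of it; z points along the fingers, y is the line along which they close (so a half turn about z gives the same grasp; the last joint's range is limited). The gripper opens to 87 mm and grips with 3 to 60 N. Pads are 19 mm wide; open, the fingers measure 117 mm over their backs; the gripper's body (75 mm by 190 mm) begins 51 mm behind the grasp point.
Start: joints at [77.011, 18.392, -4.016, 83.108, 1.295, 78.541, -3.26], TCP at [0.155, -0.631, 0.405] pointing down, gripper open.
Joint ranges: [-163.93, 163.93], [-17.29, 119.83], [-79.2, 71.16], [3.27, 140.29], [-89.18, 269.18], [5.43, 117.66], [-154.24, 154.24]. Speed limits (degrees/s): [147.25, 147.25, 180, 180, 180, 180, 180].

## Interface

Orientations are given as [roll, pitch, yaw] about the fixed x, y, z axes, in that order (R = Rz(yaw) Ry(pitch) Rx(roll)).
In Python, from cell import env gives the robot as it stands.
- The arm moves only by the tool servo_tool, never from a script. Its argument "plan" is a list of rows, each an object with "xyz": the shift along the tool's x, y, z in cm, a list of three; "twist": the turn, a rotation vector about the tool's x, y, z in degrees, a list of three; "jaw": the closure, from 0 (fully open) to 1 (shut). In form: [{"xyz": [x, y, z], "twist": [wx, wy, wz], "jaw": jaw}, ...]. A call has 1 to 10 rows; each row is the pose to reach, as a shift and turn from the pose commanded when the call began, along the tool's axes at that moment; what a row does not reach only later rows make up. A row lasts 1/12 s, in which the tool goes at most 41.7 mm and 7.16 degrees, less where a joint would pass 70% of its speed; a pose out of reach is approached as far as the arm can. A call with a gripper value outside its range is refused whole. The fingers move at their own pace and stop on an object; "newtons" is the grip in N (left out, the last holds). Time passes only in rows, so rows that repeat a pose let the fingers close. It gives the time, the measured TCP pose, the force, the opening and the grip force at its end, in the units of the state.
- env.get_obs(): the state, without advancing time (a new reading comes with each control period).
- env.read_camera(name): name is "scene" or "top" or "wrist"; returns a dict with "img" (480x640x3 uint8, red, green, blue), "camera_matrix" (3x3 intrinsics, pixels), "R" (3x3) and "t" (3): a world point X has camera coordinates R X + t. Camera axes: x right, y down, z forward; pixel columns grow to the right and rows downward; lengths in m; the calibration is good to about 2 mm. A picture is of the moment at which its call begins. There is no depth.
- env.sign_off(): hands the job in; it is judged then, once.
The state is a dict: "time_s": time; "qpos": joint angles; "joint_velocities": joint speeds; "effort": joint torques, N m; "tool_pos": TCP position; "tool_rot": TCP orientation; "force": force on the tool from outside, world axes, zero at the start; "wrist_torque": the same for the moment, N m; "grip_width": finger opening in m; "grasp_force": force on a finger pad.
Only numpy, scipy, OpenCV 4.12 (cv2) and the standard library are available. Lean on these libraries where they do the work, as an engineer would, in place of code of your own. Each camera call takes 0.05 s, during which the arm holds its last target. There are 200 camera calls.

## Working session

There is one attempt and no reset: what is moved stays moved. The work goes in short steps, Python scripts to look and compute and a tool call to move; the robot and the scene stay as the last step left them, time stands still between calls to the robot, and variables do not carry over. Pictures are saved under pics/ and viewed, at most 10 in all, crops included, and the job is handed in when it is done.

Besides the shell and the picture viewer there is one more tool, called after "Emit:" by a JSON object that holds its "name" and its "arguments", one argument or row to a line. servo_tool: Moves the arm, as the interface text tells. Its arguments: {"type":"object","properties":{"plan":{"type":"array","items":{"type":"object","properties":{"xyz":{"type":"array","items":{"type":"number"}},"twist":{"type":"array","items":{"type":"number"}},"jaw":{"type":"number"}}}},"newtons":{"type":"number"}},"required":["plan"]}

```bash
mkdir -p pics
cat > h.py <<'E'
from cell import env
import numpy as np, cv2
def cam(n):
    c=env.read_camera(n); np.savez(f'{n}.npz',**{k:np.array(v) for k,v in c.items()}); return c
def px2w(c,u,v,z):
    K,R,t=[np.array(c[k]) for k in('camera_matrix','R','t')]
    d=R.T@np.linalg.inv(K)@[u,v,1]; o=-R.T@t.ravel(); return o+d*(z-o[2])/d[2]
def w2px(c,X):
    K,R,t=[np.array(c[k]) for k in('camera_matrix','R','t')]
    p=K@(R@np.array(X)+t.ravel()); return p[:2]/p[2]
def tri(c1,p1,c2,p2):
    P=[np.array(c['camera_matrix'])@np.c_[np.array(c['R']),np.array(c['t']).ravel()] for c in(c1,c2)]
    X=cv2.triangulatePoints(P[0],P[1],np.float64(p1),np.float64(p2)).ravel(); return X[:3]/X[3]
E
python3 - <<'E'
from h import *
for n in('scene','top'):
    cv2.imwrite(f'pics/{n}0.png',cam(n)['img'][:,:,::-1])
print(env.get_obs())
E
```

```text
{'time_s': 0.1, 'qpos': array([77.01196144, 18.43465659, -4.01655617, 83.16643667,  1.29610552,
       78.54220448, -3.25826607]), 'joint_velocities': array([-0.05147387, -0.08416999, -0.06817458, -0.15239376, -0.0218739 ,
        0.0488355 , -0.11143806]), 'effort': array([-6.83228955e-04, -4.92571843e+01, -4.06190325e-01, -3.13398886e+01,
       -6.41730800e-02,  3.94737802e-02,  8.10496749e-05]), 'tool_pos': array([ 0.15493378, -0.63107953,  0.40378547]), 'tool_rot': array([-1.79902000e+02,  6.21751679e-03,  1.38005326e+01]), 'force': array([-0.23080181, -0.65549696,  0.009883  ]), 'wrist_torque': array([0.01105598, 0.01988638, 0.00879187]), 'grasp_force': 0.0, 'grip_width': 0.08707395456634252}
```

View pics/scene0.png

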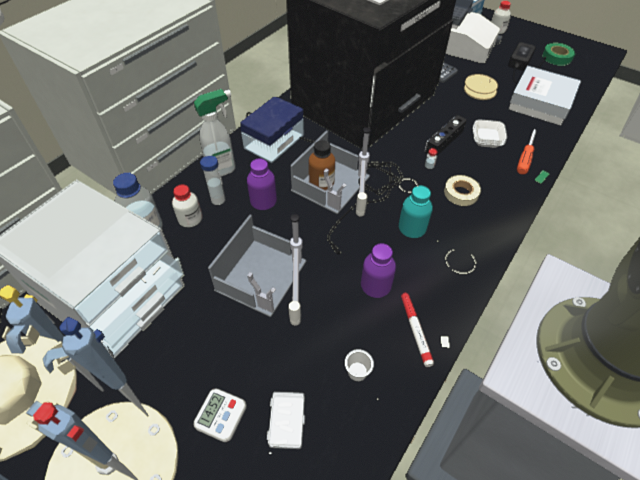

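View pics/top0.png

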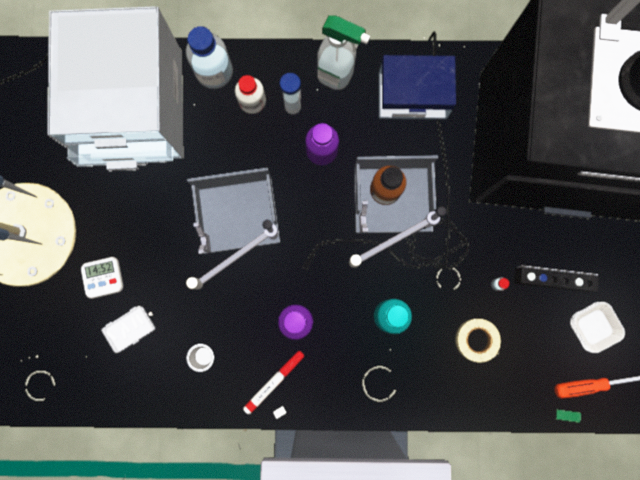

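The scene shows the amber bottle in the bay at top-image (396,195): post top (434,216), keeper about (362,215), knob (356,260). Possible confusions are the empty bay's knob (193,283), the white cup (200,357), and the purple (322,140)/(295,321) and turquoise (393,316) bottles. I choose the knob at (356,260) and will check it in a crop.

Run:
```python
from h import *
t=np.load('top.npz');s=np.load('scene.npz')
a=cv2.resize(t['img'][145:275,335:465],(520,520),interpolation=cv2.INTER_CUBIC)
b=cv2.resize(s['img'][120:225,290:375],(280*85//85,346),interpolation=cv2.INTER_CUBIC)
im=np.zeros((520,800,3),np.uint8);im[:,:520]=a;im[:346,520:]=b
cv2.imwrite('pics/crop.png',im[:,:,::-1])
p=px2w(t,434,215,.134);k=px2w(t,356,260,.099);print(p,k,np.linalg.norm((p-k)[:2]))
print('bay corners z=.048',px2w(t,358,158,.078),px2w(t,437,158,.078),'ekn',px2w(t,193,283,.099),px2w(t,272,226,.134))
print('tri post',tri(t,(434,215),s,(366,131)),tri(t,(356,260),s,(361,196)))
```

```text
[ 0.55058856 -0.10961673  0.134     ] [0.4825615  0.00850791 0.099     ] 0.13631254891136171
bay corners z=.048 [0.65393858 0.00436504 0.078     ] [ 0.65525129 -0.12653712  0.078     ] ekn [0.44333741 0.26632402 0.099     ] [0.53083391 0.1403401  0.134     ]
tri post [ 0.54932917 -0.10806032  0.14207216] [0.48290447 0.00844128 0.09677783]
```

View pics/crop.png

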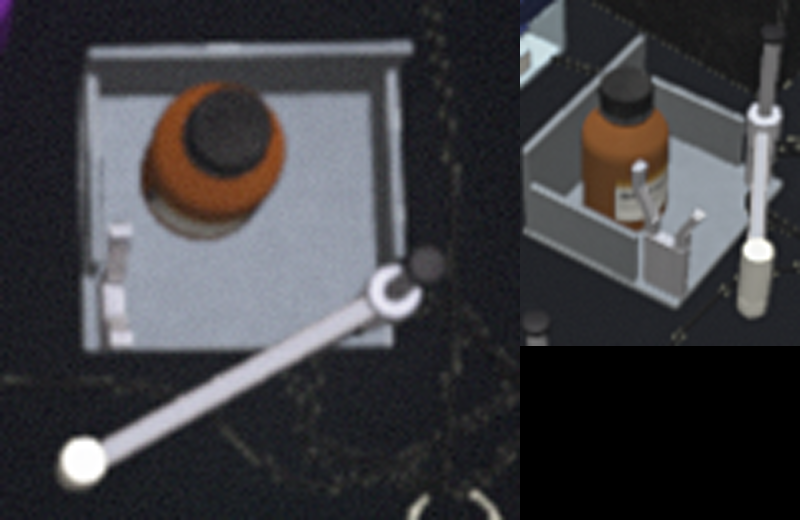

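Crop: the knob (top image (355.5,260.5)) belongs to the bar on the amber bottle's bay; the post's black top is at (442,211), not the collar I clicked first. I recompute with that.

```bash
cat >> h.py <<'E'
from scipy.spatial.transform import Rotation as Ro
def delta(pos,yaw,o=None):
    o=o or env.get_obs(); R=Ro.from_euler('xyz',o['tool_rot'],degrees=True); T=Ro.from_euler('xyz',[180,0,yaw],degrees=True)
    return (R.inv().apply(np.array(pos)-o['tool_pos'])*100).round(2),np.degrees((R.inv()*T).as_rotvec()).round(1)
E
python3 - <<'E'
from h import *
t=np.load('top.npz');s=np.load('scene.npz')
p=px2w(t,442,211,.134);k=px2w(t,355.5,260.5,.099);d=(k-p)[:2];print(p,k,np.linalg.norm(d),np.degrees(np.arctan2(d[1],d[0])))
print('tri',tri(t,(442,211),s,(367,130)),tri(t,(355.5,260.5),s,(361,197)))
l,r=px2w(t,357,157.5,.078),px2w(t,438,156,.078);print(l,r,'yaw',np.degrees(np.arctan2(-(l-r)[0],(l-r)[1])))
l,r=px2w(t,356,232.5,.0),px2w(t,433,232,.0);print('front base',l,r)
print('oven corner z0',px2w(t,472,205,0),'oven top',px2w(t,530,160,.3))
for w in ([.37,-.33,.405],[.482,.009,.33]): print(delta(w,62 if w[0]<.4 else 118))
E
```

```text
[ 0.55697533 -0.12205918  0.134     ] [0.48175667 0.00929988 0.099     ] 0.15137057060494682 119.79626053399824
tri [ 0.55667593 -0.12284557  0.13161825] [0.48226278 0.00913779 0.09502829]
[0.65477106 0.00602486 0.078     ] [ 0.65866449 -0.12824108  0.078     ] yaw 1.6609944274534079
front base [0.53947268 0.0025664  0.        ] [ 0.54177428 -0.13302884  0.        ]
oven corner z0 [ 0.59072062 -0.20267862  0.        ] oven top [ 0.59661157 -0.20193116  0.3       ]
(array([ 28.07, -24.11,  -0.08]), array([ -0.1,  -0. , -48.2]))
(array([ 47.03, -54.35,   7.47]), array([-1.000e-01, -1.000e-01, -1.042e+02]))
```

Emit:
{"name": "servo_tool", "arguments": {
  "plan": [
    {"xyz":[3,-2.5,0],"twist":[0,0,-5],"jaw":0.2},
    {"xyz":[6,-5,0],"twist":[0,0,-10],"jaw":0.2},
    {"xyz":[9,-7.5,0],"twist":[0,0,-15],"jaw":0.2},
    {"xyz":[12,-10,0],"twist":[0,0,-20],"jaw":0.2},
    {"xyz":[15,-12.5,0],"twist":[0,0,-25],"jaw":0.2},
    {"xyz":[18,-15.5,0],"twist":[0,0,-30],"jaw":0.2},
    {"xyz":[21,-18,0],"twist":[0,0,-35],"jaw":0.2},
    {"xyz":[24,-20.5,0],"twist":[0,0,-40],"jaw":0.2},
    {"xyz":[27,-23,0],"twist":[0,0,-45],"jaw":0.2},
    {"xyz":[28,-24,0],"twist":[0,0,-48],"jaw":0.2}
  ]
}}

```text
time_s: 0.93
tool_pos: [0.3733, -0.3258, 0.4047]
tool_rot: [180.0, -0.1, 62.5]
force: [-0.1, -0.2, 0.7]
grip_width: 0.0695
grasp_force: 0.0
```

Run:
```python
from h import *
o=env.get_obs();print(o['time_s'],o['tool_pos'],o['tool_rot'],o['qpos'])
print(delta([.482,.009,.34],119.8))
```

```text
0.9333 [ 0.37326268 -0.32583958  0.40474658] [ 1.79977626e+02 -1.29527083e-01  6.24765337e+01] [ 6.05937107e+01  4.48634866e-01 -2.24783652e+01  1.03802812e+02
  4.13609639e-02  7.57844579e+01  1.05823141e+01]
(array([34.7 , -5.83,  6.55]), array([  0.1,  -0.1, -57.3]))
```

Emit:
{"name": "servo_tool", "arguments": {
  "plan": [
    {"xyz":[3.6,-0.6,0.7],"twist":[0,0,-6],"jaw":0.2},
    {"xyz":[7.2,-1.2,1.3],"twist":[0,0,-12],"jaw":0.2},
    {"xyz":[10.8,-1.8,2],"twist":[0,0,-18],"jaw":0.2},
    {"xyz":[14.4,-2.4,2.7],"twist":[0,0,-24],"jaw":0.2},
    {"xyz":[18,-3,3.4],"twist":[0,0,-30],"jaw":0.2},
    {"xyz":[21.6,-3.6,4],"twist":[0,0,-36],"jaw":0.2},
    {"xyz":[25.2,-4.2,4.7],"twist":[0,0,-42],"jaw":0.2},
    {"xyz":[28.8,-4.8,5.4],"twist":[0,0,-48],"jaw":0.2},
    {"xyz":[32.4,-5.4,6],"twist":[0,0,-53],"jaw":0.2},
    {"xyz":[34.7,-5.8,6.5],"twist":[0,0,-57.3],"jaw":0.2}
  ]
}}

```text
time_s: 1.77
tool_pos: [0.4827, 0.0057, 0.3394]
tool_rot: [180.0, -0.0, 119.5]
force: [0.5, 0.1, 0.9]
grip_width: 0.0697
grasp_force: 0.0
```

Run:
```python
from h import *
w=cam('wrist');cv2.imwrite('pics/wrist1.png',w['img'][:,:,::-1])
o=env.get_obs();print(o['time_s'],o['tool_pos'],o['tool_rot'],o['qpos'],o['joint_velocities'])
print('pred knob px',w2px(w,[.482,.009,.099]),'post',w2px(w,[.557,-.122,.134]))
```

```text
1.8167 [0.48308787 0.00936665 0.33875157] [179.87391147  -0.1992512  119.99591165] [ 39.2539881    2.86327021 -44.0784706  109.82327689   1.89413349
  68.10055919  24.5012406 ] [ 1.94189551 -2.06107193  2.79720172  1.19955738 -1.28174734  2.57654698
 -1.21350303]
pred knob px [330.10768297 258.588862  ] post [331.06011525 504.18049365]
```

View pics/wrist1.png

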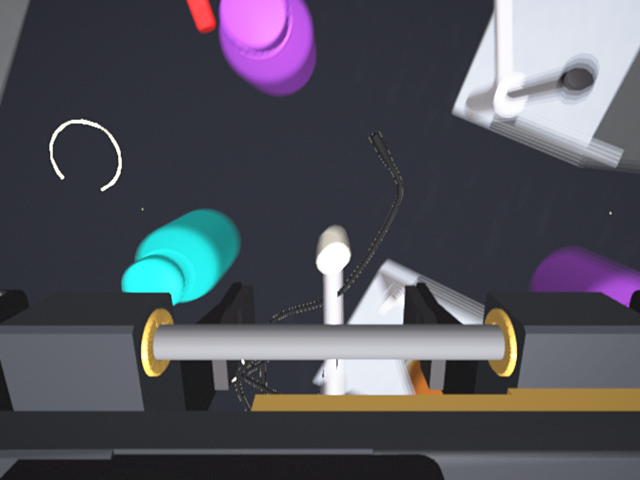

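The wrist view shows the knob top at (333,257), against (330,259) predicted, so it is centred to about 1 mm. Descend and grip.

Emit:
{"name": "servo_tool", "arguments": {
  "plan": [
    {"xyz":[0,0,3],"twist":[0,0,0],"jaw":0.2},
    {"xyz":[0,0,6],"twist":[0,0,0],"jaw":0.2},
    {"xyz":[0,0,8.5],"twist":[0,0,0],"jaw":0.2},
    {"xyz":[0,0,9],"twist":[0,0,0],"jaw":0.2},
    {"xyz":[0,0,9],"twist":[0,0,0],"jaw":0.2},
    {"xyz":[0,0,9],"twist":[0,0,0],"jaw":0.9},
    {"xyz":[0,0,9],"twist":[0,0,0],"jaw":0.9},
    {"xyz":[0,0,9],"twist":[0,0,0],"jaw":0.9},
    {"xyz":[0,0,9],"twist":[0,0,0],"jaw":0.9},
    {"xyz":[0,0,9],"twist":[0,0,0],"jaw":0.9}
  ],
  "newtons": 25
}}

```text
time_s: 2.65
tool_pos: [0.4829, 0.0017, 0.2506]
tool_rot: [179.9, 0.1, 119.1]
force: [0.4, -0.1, 0.5]
grip_width: 0.044
grasp_force: 0.0
```

Emit:
{"name": "servo_tool", "arguments": {
  "plan": [
    {"xyz":[0,0,0],"twist":[0,0,0],"jaw":0.9},
    {"xyz":[0,0,0],"twist":[0,0,0],"jaw":0.9},
    {"xyz":[0,0,0],"twist":[0,0,0],"jaw":0.9},
    {"xyz":[0,0,0],"twist":[0,0,0],"jaw":0.9}
  ]
}}

```text
time_s: 2.98
tool_pos: [0.4825, 0.0018, 0.2497]
tool_rot: [-180.0, 0.0, 119.1]
force: [0.6, -0.6, 0.6]
grip_width: 0.0175
grasp_force: 9.3
```

Run:
```python
from h import *
w=cam('wrist');cv2.imwrite('pics/wrist2.png',w['img'][:,:,::-1])
o=env.get_obs();print(o)
print('pred knob px',w2px(w,[.482,.009,.099]))
```

```text
{'time_s': 3.0333, 'qpos': array([ 37.53968456,   9.75468861, -43.44298717, 115.28985728,
         7.91367971,  57.84557023,  19.38266979]), 'joint_velocities': array([ 0.06709776, -0.02757286, -0.02317156,  0.08685739,  0.06208868,
       -0.01391977, -0.07587281]), 'effort': array([-5.63460944e-04, -2.85730827e+01, -3.24551471e+00, -2.66891974e+01,
       -4.58818814e-02,  8.75471206e-02,  1.17426513e-03]), 'tool_pos': array([0.48254581, 0.0018144 , 0.24971723]), 'tool_rot': array([-1.79996127e+02,  1.92050824e-03,  1.19100851e+02]), 'force': array([ 0.21981611, -0.55849138, -0.05815182]), 'wrist_torque': array([-0.03815623, -0.1259511 , -0.0206095 ]), 'grasp_force': 25.000066542997956, 'grip_width': 0.017144469461441627}
pred knob px [337.14110724 321.66651102]
```

View pics/wrist2.png

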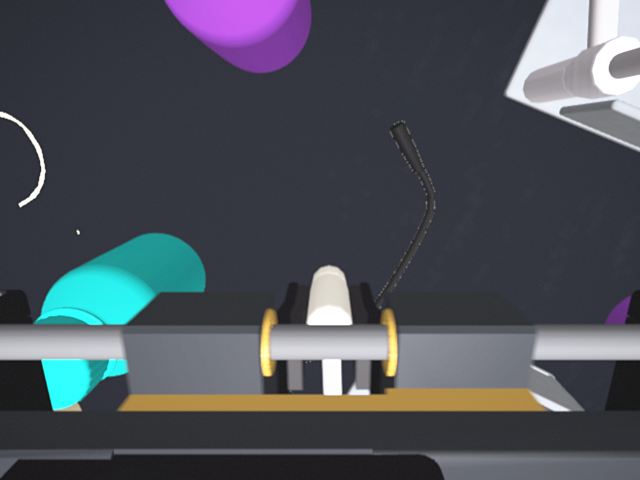

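The fingers are on the knob but about 7 mm short along the bar (the knob stands forward of the pads at (329,290)). I'll regrip more centrally.

Emit:
{"name": "servo_tool", "arguments": {
  "plan": [
    {"xyz":[0,0,0],"twist":[0,0,0],"jaw":0.6},
    {"xyz":[0,0,0],"twist":[0,0,0],"jaw":0.6},
    {"xyz":[0.3,0,0],"twist":[0,0,0],"jaw":0.6},
    {"xyz":[0.6,0,0.1],"twist":[0,0,0],"jaw":0.6},
    {"xyz":[0.6,0,0.1],"twist":[0,0,0],"jaw":0.9},
    {"xyz":[0.6,0,0.1],"twist":[0,0,0],"jaw":0.9},
    {"xyz":[0.6,0,0.1],"twist":[0,0,0],"jaw":0.9},
    {"xyz":[0.6,0,0.1],"twist":[0,0,0],"jaw":0.9},
    {"xyz":[0.6,0,0.1],"twist":[0,0,0],"jaw":0.9},
    {"xyz":[0.6,0,0.1],"twist":[0,0,0],"jaw":0.9}
  ]
}}

```text
time_s: 3.87
tool_pos: [0.4797, 0.007, 0.2487]
tool_rot: [-180.0, 0.0, 119.1]
force: [-0.2, 0.5, -0.3]
grip_width: 0.017
grasp_force: 25.0
```

Emit:
{"name": "servo_tool", "arguments": {
  "plan": [
    {"xyz":[0,0,-0.6],"twist":[0,0,0],"jaw":0.9},
    {"xyz":[0,0,-1.2],"twist":[0,0,0],"jaw":0.9},
    {"xyz":[0,0,-1.8],"twist":[0,0,0],"jaw":0.9},
    {"xyz":[0,0,-2.4],"twist":[0,0,0],"jaw":0.9},
    {"xyz":[0,0,-3],"twist":[0,0,0],"jaw":0.9},
    {"xyz":[0,0,-3.6],"twist":[0,0,0],"jaw":0.9},
    {"xyz":[0,0,-4],"twist":[0,0,0],"jaw":0.9},
    {"xyz":[0,0,-4.3],"twist":[0,0,0],"jaw":0.9},
    {"xyz":[0,0,-4.3],"twist":[0,0,0],"jaw":0.9},
    {"xyz":[0,0,-4.3],"twist":[0,0,0],"jaw":0.9}
  ]
}}

```text
time_s: 4.7
tool_pos: [0.4797, 0.007, 0.2919]
tool_rot: [180.0, 0.0, 119.1]
force: [0.5, -0.3, -0.6]
grip_width: 0.017
grasp_force: 25.0
```

Run:
```python
from h import *
o=env.get_obs();print(o['time_s'],o['tool_pos'],o['tool_rot'],o['force'],o['grip_width'],o['qpos'])
t=cam('top');s=cam('scene')
im=np.hstack([cv2.resize(x['img'][a:a+130,b:b+130],(400,400),interpolation=cv2.INTER_CUBIC) for x,a,b in((t,145,335),(s,105,280))])
cv2.imwrite('pics/lift.png',im[:,:,::-1])
P=np.array([.557,-.122,0]);a0=np.degrees(np.arctan2(o['tool_pos'][1]+.122,o['tool_pos'][0]-.557));print('a0',a0,np.hypot(*(o['tool_pos']-P)[:2]))
z=o['tool_pos'][2]
for a in np.linspace(a0,91.4,9)[1:]:
    print(a.round(1),*delta([P[0]+.15*np.cos(np.radians(a)),P[1]+.15*np.sin(np.radians(a)),z],o['tool_rot'][2]+a-a0,o))
```

```text
4.7 [0.47968474 0.00701367 0.2918503 ] [1.79987786e+02 3.03014388e-02 1.19098973e+02] [ 0.51945192 -0.25933734 -0.62516832] 0.017018511020449618 [ 38.54773491   5.72456485 -44.09568851 113.3241471    4.5094058
  62.60717385  21.6176876 ]
a0 120.93339807088732 0.15040670002462575
117.2 [-0.04  0.97  0.  ] [0.  0.  3.7]
113.6 [-0.1   1.93  0.  ] [0.  0.  7.4]
109.9 [-0.23  2.89  0.  ] [ 0.   0.  11.1]
106.2 [-0.41  3.84  0.  ] [ 0.   0.  14.8]
102.5 [-0.66  4.77  0.  ] [ 0.   0.  18.5]
98.8 [-0.97  5.69  0.  ] [ 0.   0.  22.2]
95.1 [-1.33  6.58  0.  ] [ 0.   0.  25.8]
91.4 [-1.75  7.45  0.  ] [ 0.   0.  29.5]
```

View pics/lift.png

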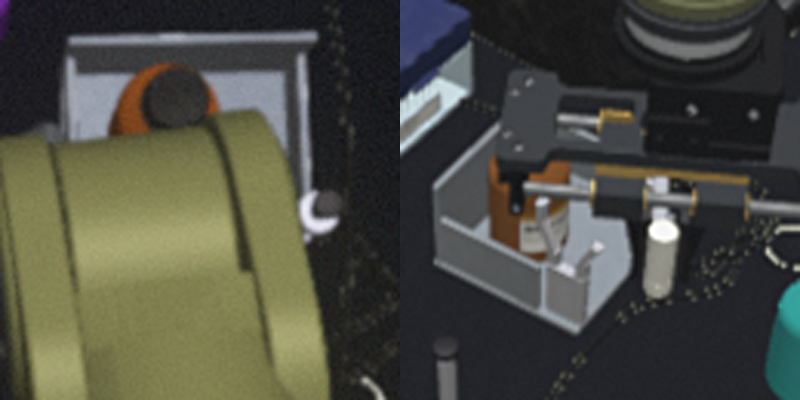

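The bar is lifted about 43 mm, with the knob held in the gripper at right-crop (660,255). Now swing it.

Emit:
{"name": "servo_tool", "arguments": {
  "plan": [
    {"xyz":[-0.04,0.97,0],"twist":[0,0,3.7],"jaw":0.9},
    {"xyz":[-0.1,1.93,0],"twist":[0,0,7.4],"jaw":0.9},
    {"xyz":[-0.23,2.89,0],"twist":[0,0,11.1],"jaw":0.9},
    {"xyz":[-0.41,3.84,0],"twist":[0,0,14.8],"jaw":0.9},
    {"xyz":[-0.66,4.77,0],"twist":[0,0,18.5],"jaw":0.9},
    {"xyz":[-0.97,5.69,0],"twist":[0,0,22.2],"jaw":0.9},
    {"xyz":[-1.33,6.58,0],"twist":[0,0,25.8],"jaw":0.9},
    {"xyz":[-1.75,7.45,0],"twist":[0,0,29.5],"jaw":0.9},
    {"xyz":[-1.75,7.45,0],"twist":[0,0,29.5],"jaw":0.9},
    {"xyz":[-1.75,7.45,0],"twist":[0,0,29.5],"jaw":0.9}
  ]
}}

```text
time_s: 5.63
tool_pos: [0.5531, 0.0281, 0.2911]
tool_rot: [-179.9, -0.0, 89.7]
force: [0.2, -0.6, -1.3]
grip_width: 0.017
grasp_force: 25.0
```

Run:
```python
from h import *
t=cam('wrist');s=cam('scene')
print(env.get_obs()['tool_pos'])
im=np.hstack([cv2.resize(t['img'][180:,240:],(400,300)),cv2.resize(s['img'][130:220,290:410],(400,300),interpolation=cv2.INTER_CUBIC)])
cv2.imwrite('pics/swing.png',im[:,:,::-1])
```

```text
[0.55271277 0.02814626 0.29134988]
```

View pics/swing.png

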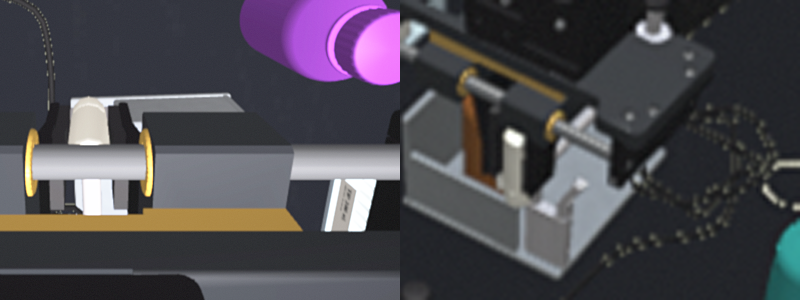

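The knob is over the bay front, still gripped. I'll check the keeper position against the first top image, then lower.

Run:
```python
from h import *
t=cam('top') # calibration fixed
print('rear horn',px2w(t,365,202.5,.1),'front horn',px2w(t,365,229,.084))
s=np.load('scene.npz')
print('scene: rear',px2w(s,290+38.5,120+0,.1))
print(w2px(t,[.554+.018,-.007,.1]),w2px(t,[.554-.018,-.007,.084]))
```

```text
rear horn [ 0.5752222  -0.00562986  0.1       ] front horn [ 0.53444913 -0.00688574  0.084     ]
scene: rear [ 0.65905031 -0.13727575  0.1       ]
[365.85195227 204.48681034] [365.07121187 228.054431  ]
```

Emit:
{"name": "servo_tool", "arguments": {
  "plan": [
    {"xyz":[0,0,0.5],"twist":[0,0,0],"jaw":0.9},
    {"xyz":[0,0,1],"twist":[0,0,0],"jaw":0.9},
    {"xyz":[0,0,1.5],"twist":[0,0,0],"jaw":0.9},
    {"xyz":[0,0,2],"twist":[0,0,0],"jaw":0.9},
    {"xyz":[0,0,2],"twist":[0,0,0],"jaw":0.9}
  ]
}}

```text
time_s: 6.2
tool_pos: [0.5526, 0.0281, 0.2703]
tool_rot: [-179.9, -0.0, 89.6]
force: [1.2, 0.6, -1.7]
grip_width: 0.0172
grasp_force: 25.0
```

Emit:
{"name": "servo_tool", "arguments": {
  "plan": [
    {"xyz":[0,0,0.4],"twist":[0,0,0],"jaw":0.9},
    {"xyz":[0,0,0.8],"twist":[0,0,0],"jaw":0.9},
    {"xyz":[0,0,1.2],"twist":[0,0,0],"jaw":0.9},
    {"xyz":[0,0,1.6],"twist":[0,0,0],"jaw":0.9},
    {"xyz":[0,0,2.0],"twist":[0,0,0],"jaw":0.9},
    {"xyz":[0,0,2.0],"twist":[0,0,0],"jaw":0.9}
  ]
}}

```text
time_s: 6.7
tool_pos: [0.5529, 0.0281, 0.2507]
tool_rot: [-179.9, -0.0, 89.6]
force: [-0.1, 1.0, -1.7]
grip_width: 0.0174
grasp_force: 25.0
```

Emit:
{"name": "servo_tool", "arguments": {
  "plan": [
    {"xyz":[0,0,0],"twist":[0,0,0],"jaw":0.6},
    {"xyz":[0,0,0],"twist":[0,0,0],"jaw":0.6},
    {"xyz":[0,0,0],"twist":[0,0,0],"jaw":0.6},
    {"xyz":[0,0,0],"twist":[0,0,0],"jaw":0.6},
    {"xyz":[0,0,-1],"twist":[0,0,0],"jaw":0.6},
    {"xyz":[0,0,-3],"twist":[0,0,0],"jaw":0.6},
    {"xyz":[0,0,-6],"twist":[0,0,0],"jaw":0.6},
    {"xyz":[0,0,-10],"twist":[0,0,0],"jaw":0.6},
    {"xyz":[0,0,-14],"twist":[0,0,0],"jaw":0.6},
    {"xyz":[0,0,-15],"twist":[0,0,0],"jaw":0.6}
  ]
}}

```text
time_s: 7.53
tool_pos: [0.5545, 0.0289, 0.4094]
tool_rot: [179.4, 0.0, 89.6]
force: [1.3, -0.2, 0.2]
grip_width: 0.0348
grasp_force: 0.0
```

Run:
```python
from h import *
t=cam('wrist');s=cam('scene')
print(env.get_obs()['tool_pos'],w2px(t,[.553,.028,.099]),w2px(s,[.553,.028,.099]))
im=np.hstack([cv2.resize(t['img'],(400,300)),cv2.resize(s['img'][120:225,280:420],(400,300),interpolation=cv2.INTER_CUBIC)])
cv2.imwrite('pics/done.png',im[:,:,::-1])
```

```text
[0.55400598 0.02847709 0.40578565] [322.08625695 236.00010036] [324.5981516  185.45296152]
```

View pics/done.png

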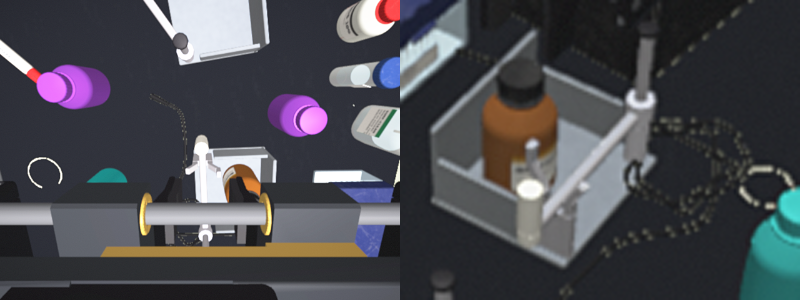

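The bar lies between the keeper's horns. The knob top is at scene (325.5,186), against (324.6,185.5) predicted at rest height, and the bottle is upright. I'm handing the job in.

```bash
python3 -c "
from cell import env
print(env.sign_off())"
```

```text
the job is handed in; nothing more can be done
None
```

The job is handed in: the amber bottle's bar was lifted over the keeper and swung across. The last picture shows it down in the notch at rest height with the bottle upright; the empty bay was not touched, and I have had no verdict back from the judge.

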